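# Lay out the moulding samples by width

## Task

Lay the four picture-frame moulding offcuts out on the plywood sample board in order of width, one centred on each felt pad, the widest on the pad next to the brass knob and narrowing step by step to the narrowest at the far end. Each should lie flat, base down, with its length straight across the board like the pad under it (either way round). Leave the little amber jar standing where it is.

Things in the scene. Friction and masses are not known exactly. Their poses are not given: they have to be found in the camera images.
- sample_a: The narrowest of four loose straight offcuts of black frame moulding with gilt lines: 20 mm wide, 90 mm long, lying base down on the bench, about 30 g. Solid base 13 mm high over the full width; along one long edge (+y) a raised back up to 22 mm. Both long sides are vertical. Origin: centre of the underside; x along the length, y across the width, z up.
- sample_b: The second narrowest of four loose straight offcuts of black frame moulding with gilt lines: 31 mm wide, 90 mm long, lying base down on the bench, about 50 g. Solid base 16 mm high over the full width; along one long edge (+y) a raised back up to 26 mm. Both long sides are vertical. Origin: centre of the underside; x along the length, y across the width, z up.
- sample_c: The second widest of four loose straight offcuts of black frame moulding with gilt lines: 42 mm wide, 90 mm long, lying base down on the bench, about 75 g. Solid base 18 mm high over the full width; along one long edge (+y) a raised back up to 30 mm. Both long sides are vertical. Origin: centre of the underside; x along the length, y across the width, z up.
- sample_d: The widest of four loose straight offcuts of black frame moulding with gilt lines: 53 mm wide, 90 mm long, lying base down on the bench, about 110 g. Solid base 20 mm high over the full width; along one long edge (+y) a raised back up to 34 mm. Both long sides are vertical. Origin: centre of the underside; x along the length, y across the width, z up.
- bay_1: Grey felt pad, one of four alike in a row on a fixed flat plywood board (120 x 430 mm, 10 mm thick); this one is at the -y end of the row. 96 mm (x, across the board) by 58 mm (y, along the row), 3 mm thick, fixed; pads are 80 mm apart, centre to centre. Origin: centre of the pad's underside; the felt surface is 3 mm above it, 13 mm above the bench.
- bay_2: Grey felt pad, one of four alike in a row on a fixed flat plywood board (120 x 430 mm, 10 mm thick); this one is second from the -y end. 96 mm (x, across the board) by 58 mm (y, along the row), 3 mm thick, fixed; pads are 80 mm apart, centre to centre. Origin: centre of the pad's underside; the felt surface is 3 mm above it, 13 mm above the bench.
- bay_3: Grey felt pad, one of four alike in a row on a fixed flat plywood board (120 x 430 mm, 10 mm thick); this one is third from the -y end. 96 mm (x, across the board) by 58 mm (y, along the row), 3 mm thick, fixed; pads are 80 mm apart, centre to centre. Origin: centre of the pad's underside; the felt surface is 3 mm above it, 13 mm above the bench.
- bay_4: Grey felt pad, one of four alike in a row on a fixed flat plywood board (120 x 430 mm, 10 mm thick); this one is at the +y end of the row. 96 mm (x, across the board) by 58 mm (y, along the row), 3 mm thick, fixed; pads are 80 mm apart, centre to centre. Origin: centre of the pad's underside; the felt surface is 3 mm above it, 13 mm above the bench.
- knob: Small turned brass knob, 26 mm in diameter, 42 mm high, fixed upright on the board at one end of the row, 75 mm beyond the centre of the last pad there; it may be at either end (the other end has a dark wooden strip, 6 mm high). Origin: centre of its foot, on top of the board.
- jar: Small closed amber glass jar with dark lid, 38 mm in diameter, 52 mm high, standing loose among the samples. Origin: centre of its underside.
There are look-alikes about, which are no part of the job. Leave any red or white look-alike of the sample_d alone.

How it is judged:
By the outcome, as a careful person would: the job done as asked, in the order asked, and still so for the second after the job is handed in, with the robot touching nothing.
It also fails if it takes over 110 s, if anything falls off the work surface, if the arm or the gripper's body presses on something with over 40 N, if the wrist force passes 120 N, or if a joint passes its speed limit or range.

## Robot

A 6-joint arm with a two-finger parallel gripper is mounted at the origin on the work surface. World frame = base frame: x ahead of the robot, y to its left, z up, the work surface at z = 0. Lengths are in m, angles in rad, forces in N, time in s.
With the tool pointing down it reaches from about 0.325 to 0.9 m from the base axis. Payload 6.1 kg.
Tool frame: the origin (TCP) lies on the centre line of the jaws, within the pads' length; the fingertips stand 22 mm ahead of it and the grasp point (between the pads) lies 3 mm ahead of it; z points along the fingers, y is the line along which they close (so a half turn about z gives the same grasp; the last joint's range is limited). The gripper opens to 87 mm and grips with 3 to 60 N. Pads are 19 mm wide; open, the fingers measure 117 mm over their backs; the gripper's body (75 mm by 190 mm) begins 51 mm behind the grasp point.
Start: joints at [1.017, 0.22, 1.526, -0, 1.395, -0.126], TCP at [0.259, 0.569, 0.245] pointing down, gripper open.
Joint ranges: [-2.98, 2.98], [-0.91, 2.08], [0.09, 2.57], [-1.24, 4.39], [0.2, 2.65], [-2.68, 2.68]. Speed limits (rad/s): [2.57, 2.57, 3.01, 3.14, 3.14, 3.14].

## Interface

Orientations are given as a rotation vector (axis times angle).
In Python, from bench import * gives the robot as it stands.
- The arm moves only by the shell command python3 -m handwheel 'ROWS' [FORCE]. ROWS is JSON, a list that holds one entry, the list of rows, each a list of 7 numbers: the shift along the world's x, y, z each as a share of 2.5 cm, from -1 to 1, then the turn, a rotation vector about the world's x, y, z each as a share of 0.1 rad, from -1 to 1, then the closure, from 0 (fully open) to 1 (shut). A call has 1 to 10 rows; each row shifts and turns the commanded pose from where the row before left it; what a row does not reach is not made up. A row lasts 1/10 s, in which the tool goes at most 50 mm and 8.59 degrees, less where a joint would pass 70% of its speed; a pose out of reach is approached as far as the arm can. A call with a number of a shift or a turn outside -1 to 1 is refused whole. A call with a gripper value outside its range is refused whole. The fingers move at their own pace and stop on an object; FORCE is the grip in N (left out, the last holds). Time passes only in rows, so rows that do not move let the fingers close. It gives the time, the measured TCP pose, the force, the opening and the grip force at its end, in the units of the state.
- sense(): the state, without advancing time (a new reading comes with each control period).
- read_camera(name): name is "scene" or "side" or "wrist"; returns a dict with "pixels" (400x640x3 uint8, red, green, blue), "z_map" (400x640 float32, m along the optical axis (not along the pixel's ray), 0 where there is no reading), "K" (3x3 intrinsics, pixels), "extrinsics" (4x4, takes a point from world to camera coordinates); the wrist camera has in their place "T_tool_cam" (4x4, takes a point from camera to tool coordinates, whose origin is the TCP and whose axes are the flange's). Camera axes: x right, y up, looking along -z (the intrinsics and any distortion apply to the point x, -y, -z); pixel columns grow to the right and rows downward; lengths in m; the calibration is good to about 2 mm. A picture is of the moment at which its call begins: read the wrist's pose just before it.
- sign_off(): hands the job in; it is judged then, once.
The state is a dict: "time": time; "qpos": joint angles; "dq": joint speeds; "effort": joint torques, N m; "tool_pos": TCP position; "ee_rot": TCP orientation; "wrist_force": force on the tool from outside, world axes, zero at the start; "wrist_torque": the same for the moment, N m; "gripper_width": opening from 0.0 (shut) to 1.0 (fully open); "grip_force": force on a finger pad.
Only numpy, scipy, OpenCV 4.12 (cv2) and the standard library are available. Lean on these libraries where they do the work, as an engineer would, in place of code of your own. Each camera call takes 0.05 s, during which the arm holds its last target. There are 200 camera calls.

## Working session

There is one attempt and no reset: what is moved stays moved. The work goes in short steps, Python scripts to look and compute and a shell command to move; the robot and the scene stay as the last step left them, time stands still between calls to the robot, and variables do not carry over. Pictures are saved under pics/ and viewed, at most 14 in all, crops included, and the job is handed in when it is done.

```bash
mkdir -p pics; ls; python3 - <<'E'
from bench import *
import cv2,numpy as np
s=sense();print(s)
for n in("scene","side"):
    r=read_camera(n);cv2.imwrite(f"pics/{n}0.png",r["pixels"][:,:,::-1]);np.savez(f"{n}0.npz",**r)
    print(n,r["K"].tolist(),np.round(r["extrinsics"],4).tolist(),[k for k in r])
E
```

```text
pics
{'time': 0.0, 'qpos': array([ 1.01690911e+00,  2.21258912e-01,  1.52759314e+00, -3.11002603e-05,
        1.39464259e+00, -1.26126495e-01]), 'dq': array([-6.01466163e-05, -5.81718794e-04,  2.77522806e-04,  1.28435080e-03,
        6.33259757e-04,  7.84008951e-04]), 'effort': array([-1.26729039e-03, -4.94608998e+01, -3.87377214e+01,  6.99180365e-02,
        5.68220078e-02, -7.85745851e-05]), 'tool_pos': array([0.25900433, 0.56819657, 0.24342638]), 'ee_rot': array([-6.66676640e-01, -3.06941931e+00,  2.83208923e-03]), 'wrist_force': array([0.084316  , 0.19415088, 0.75672856]), 'wrist_torque': array([ 0.00740632, -0.03309027, -0.02084909]), 'grip_force': 0.0, 'gripper_width': 0.9987247161923962}
scene [[512.8417260457737, 0.0, 315.6595603173273], [0.0, 512.8417260457737, 199.50440348645515], [0.0, 0.0, 1.0]] [[0.1405, 0.99, -0.0148, -0.0443], [-0.6144, 0.0988, 0.7828, 0.3306], [0.7764, -0.1009, 0.6221, -1.7272], [0.0, 0.0, 0.0, 1.0]] ['pixels', 'z_map', 'K', 'extrinsics']
side [[386.234270163803, 0.0, 321.57251110745057], [0.0, 386.234270163803, 194.19550874776786], [0.0, 0.0, 1.0]] [[0.9936, -0.113, -0.0091, -0.5531], [0.0758, 0.6028, 0.7942, -0.0583], [-0.0842, -0.7898, 0.6075, -1.0715], [0.0, 0.0, 0.0, 1.0]] ['pixels', 'z_map', 'K', 'extrinsics']
```

View pics/scene0.png

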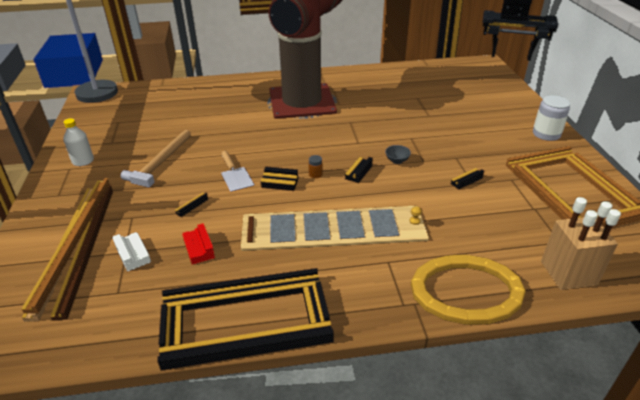

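View pics/side0.png

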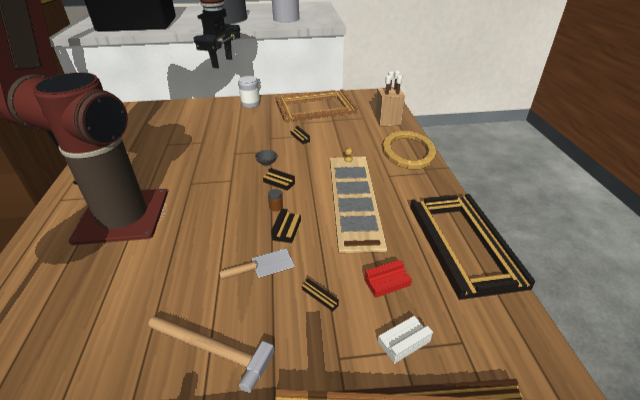

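The scene view shows the knob at (415,215), so it is at the +y end, and the pads at (283,228) to (384,222). The black samples are at (280,178), (358,168), (467,178) and (192,204), and the jar is at (316,166). The side view agrees, with the red and white look-alikes nearby.

```bash
cat > h.py <<'E'
import cv2,numpy as np
from scipy.spatial.transform import Rotation as R
def cloud(r,T=None):
    "pixel-wise world points from depth; T = camera->world"
    K=r["K"];z=r["z_map"];v,u=np.mgrid[:z.shape[0],:z.shape[1]]
    P=np.stack([(u-K[0,2])/K[0,0]*z,-(v-K[1,2])/K[1,1]*z,-z,np.ones_like(z)],-1)
    if T is None:T=np.linalg.inv(r["extrinsics"])
    W=(P@T.T)[...,:3];W[z==0]=np.nan
    return W
def ray(r,uv,h,T=None):
    K=r["K"];
    if T is None:T=np.linalg.inv(r["extrinsics"])
    uv=np.atleast_2d(uv).astype(float)
    d=np.c_[(uv[:,0]-K[0,2])/K[0,0],-(uv[:,1]-K[1,2])/K[1,1],-np.ones(len(uv))]@T[:3,:3].T
    return T[:3,3]+d*((h-T[2,3])/d[:,2])[:,None]
def rect(P):
    (c,(w,h),a)=cv2.minAreaRect((P[:,:2]*1000).astype(np.float32))
    if w<h:w,h,a=h,w,a+90
    return np.round([c[0],c[1],w,h,(a+90)%180-90],1)  # mm; angle of the long side from world x
E
python3 - <<'E'
from h import *
rois={"scene":{"D?":(258,163,302,192),"C?":(342,152,376,184),"R":(448,165,488,190),"L":(172,190,212,218),"jar":(306,153,326,180),"board":(238,202,408,252),"knob":(408,202,424,228)},
"side":{"D?":(270,207,303,244),"C?":(260,165,298,191),"R":(288,124,312,145),"L":(300,275,342,311),"jar":(267,189,285,211),"board":(328,156,388,252),"knob":(341,147,356,163)}}
for n in rois:
    r=dict(np.load(n+"0.npz"));W=cloud(r);hsv=cv2.cvtColor(r["pixels"],cv2.COLOR_RGB2HSV)
    print(n,"bench z",np.nanmedian(W[150:250,200:420,2]))
    for k,(a,b,c,d) in rois[n].items():
        w=W[b:d,a:c].reshape(-1,3);h=hsv[b:d,a:c].reshape(-1,3)
        if k=="board":
            m=((hsv[...,1]<70)&(hsv[...,2]<160)).astype(np.uint8);m[:b]=0;m[d:]=0;m[:,:a]=0;m[:,c:]=0
            nn,_,st,cen=cv2.connectedComponentsWithStats(m)
            for i in range(1,nn):
                if st[i,4]>100:
                    mm=W[_==i];print("pad",st[i,4],rect(ray(r,np.argwhere(_==i)[:,::-1],.013)),np.nanmedian(mm[:,2]).round(4))
            q=w[(w[:,2]>.006)&(w[:,2]<.02)];print("board",rect(q));continue
        q=w[w[:,2]>.008]
        print(k,len(q),rect(q),"zmax",np.nanpercentile(q[:,2],[50,98]).round(4))
E
```

```text
scene bench z 0.0026485629058426996
D? 689 [ 451.8 -116.8   91.3   59.8   70.6] zmax [0.0232 0.0368]
C? 404 [436.  100.8  98.9  44.2 -36.7] zmax [0.0201 0.0332]
R 334 [519.2 373.6  96.8  37.3 -63. ] zmax [0.018  0.0288]
L 255 [ 515.4 -343.    90.8   24.9  -47.5] zmax [0.0166 0.0252]
jar 270 [427.  -16.4  39.5  37.1   7. ] zmax [0.039  0.0554]
pad 641 [660.3 113.7  95.   57.6  -4.3] 0.0138
pad 645 [653.6  34.   96.   57.3  -4.6] 0.0139
pad 649 [647.3 -45.6  96.   57.2  -4.4] 0.0138
pad 651 [ 640.7 -126.1   96.3   56.6   -6.2] 0.0139
board [653.7 -19.1 405.9 134.   86.1]
knob 300 [650.1 195.3  82.2  35.5 -16.1] zmax [0.0164 0.0532]
side bench z -0.0011807220779722627
D? 648 [449.8 -95.9 142.4  79.2 -88.8] zmax [0.0203 0.0338]
C? 394 [420.2  69.  135.3  95.5  64.3] zmax [0.0181 0.05  ]
R 159 [520.  375.2  90.   34.6 -65.4] zmax [0.0151 0.0259]
L 428 [ 513.1 -342.1   90.8   22.   -46.5] zmax [0.0132 0.0219]
jar 249 [435.1 -34.2  77.8  36.8 -55.1] zmax [0.0364 0.0525]
pad 333 [659.5 111.2  95.5  61.2  -3.6] 0.011
pad 389 [653.   32.3  95.8  59.9  -4.8] 0.0111
pad 464 [646.4 -47.9  96.   61.3  -4. ] 0.0111
pad 560 [ 640.3 -128.1   97.3   59.1   -7.1] 0.0112
board [683.   -9.1 432.2 191.8  84.6]
knob 114 [665.8 188.2  50.6  30.    1. ] zmax [0.0181 0.0497]
```

The sizes match. Widths of about 20, 31, 42 and 53 mm correspond to L=A, R=B, C?=C and D?=D, and the pads sit 80 mm apart, rotated −4.7°. B is nearest, so I'll go there first.

```bash
python3 -m handwheel '[[[1,-0.75,-0.2,0,0,-0.69,0],[1,-0.75,-0.2,0,0,-0.69,0],[1,-0.75,-0.2,0,0,-0.69,0],[1,-0.75,-0.2,0,0,-0.69,0],[1,-0.75,-0.2,0,0,-0.69,0],[1,-0.75,-0.2,0,0,-0.69,0],[1,-0.75,-0.2,0,0,-0.69,0],[1,-0.75,-0.2,0,0,-0.69,0],[1,-0.75,-0.2,0,0,-0.69,0],[0.4,-0.3,0,0,0,-0.69,0]]]' 40
cat >> h.py <<'E'
def wrist(name,view=False):
    "wrist shot: each dark (or grey-felt) solid above the bench, as a top-down rectangle from its depth points"
    from bench import sense,read_camera
    s=sense();r=read_camera("wrist")
    Tw=np.eye(4);Tw[:3,:3]=R.from_rotvec(s["ee_rot"]).as_matrix();Tw[:3,3]=s["tool_pos"]
    T=Tw@r["T_tool_cam"];np.savez(name+".npz",T=T,**r)
    cv2.imwrite(f"pics/{name}.png",r["pixels"][:,:,::-1])
    y=Tw[:3,1];print("t",s["time"],"tcp mm",(s["tool_pos"]*1000).round(1),"closing deg",np.degrees(np.arctan2(y[1],y[0])).round(1),"z axis",Tw[:3,2].round(3),"F",s["wrist_force"].round(1),"grip",s["grip_force"],"open",s["gripper_width"]*87)
    return r,T,cloud(r,T)
def solids(r,W,lo=.007,hi=.06,near=.25,at=None):
    m=((W[...,2]>lo)&(W[...,2]<hi)&(r["z_map"]>0.06)).astype(np.uint8)
    m=cv2.morphologyEx(m,cv2.MORPH_OPEN,np.ones((3,3),np.uint8))
    n,l,st,_=cv2.connectedComponentsWithStats(m)
    for i in range(1,n):
        if st[i,4]>300:
            q=W[l==i];print("px",st[i].tolist(),"rect",rect(q),"z",np.percentile(q[:,2],[5,50,98]).round(4))
E
python3 - <<'E'
from h import *
r,T,W=wrist("w1");print(r["T_tool_cam"].round(3).tolist())
solids(r,W)
E
```

```text
time: 1.1
tool_pos: [0.4958, 0.39, 0.198]
ee_rot: [-1.673, -2.659, 0.004]
wrist_force: [0.1, -0.1, 0.6]
gripper_width: 1.001
grip_force: 0.0
t 1.1 tcp mm [495.8 390.  198. ] closing deg 25.7 z axis [-0.001 -0.002 -1.   ] F [ 0.1 -0.1  0.6] grip 0.0 open 87.0859220518997
[[-0.001, 0.96, 0.281, 0.076], [1.0, 0.001, -0.0, -0.0], [-0.001, 0.281, -0.96, -0.141], [0.0, 0.0, 0.0, 1.0]]
px [348, 0, 292, 144, 14073] rect [605.6 551.8 287.5  46.3   8.5] z [0.0144 0.0172 0.0266]
px [318, 156, 35, 95, 3028] rect [519.1 376.9  90.2  31.  -64.8] z [0.0151 0.0177 0.0274]
px [145, 259, 35, 21, 421] rect [389.6 240.5  46.4  27.9  39.9] z [0.0082 0.0199 0.0332]
```

```bash
python3 -m handwheel '[[[0.5,-0.26,-0.5,0,0,-0.1,0],[0.44,-0.26,-1,0,0,0,0],[0,0,-1,0,0,0,0],[0,0,-1,0,0,0,0],[0,0,-1,0,0,0,0],[0,0,-1,0,0,0,0],[0,0,-0.8,0,0,0,0],[0,0,-0.5,0,0,0,0],[0,0,0,0,0,0,0],[0,0,0,0,0,0,0]]]'
python3 -c "
from h import *
wrist('w2')"
```

```text
time: 2.15
tool_pos: [0.5178, 0.3797, 0.0297]
ee_rot: [1.678, 2.656, 0.0]
wrist_force: [0.3, 0.4, 1.1]
gripper_width: 0.996
grip_force: 0.0
t 2.15 tcp mm [517.8 379.7  29.7] closing deg 25.4 z axis [ 0.  0. -1.] F [0.3 0.4 1.1] grip 0.0 open 86.66515306327453
```

```bash
python3 -m handwheel '[[[0.05,-0.11,-0.08,0,0,0,0],[0,0,0,0,0,0,0],[0,0,0,0,0,0,1],[0,0,0,0,0,0,1],[0,0,0,0,0,0,1],[0,0,0,0,0,0,1],[0,0,0,0,0,0,1],[0,0,0,0,0,0,1],[0,0,0,0,0,0,1],[0,0,0,0,0,0,1]]]' 25
```

```text
time: 3.2
tool_pos: [0.519, 0.3767, 0.0275]
ee_rot: [-1.679, -2.655, 0.0]
wrist_force: [-0.0, 0.9, -1.1]
gripper_width: 0.356
grip_force: 0.4
```

```bash
python3 -m handwheel '[[[0,0,0,0,0,0,1],[0,0,0,0,0,0,1],[0,0,0.5,0,0,0,1],[0,0,1,0,0,0,1],[0,0,1,0,0,0,1],[0.3,-1,1,0,0,0.6,1],[0.3,-1,0,0,0,0.6,1],[0.3,-1,0,0,0,0.6,1],[0.3,-1,0,0,0,0.6,1],[0.3,-1,0,0,0,0.6,1]]]'
python3 -m handwheel '[[[0.3,-1,0,0,0,0.6,1],[0.3,-1,0,0,0,0.6,1],[0.3,-1,0,0,0,0.6,1],[0.3,-1,0,0,0,0.6,1],[0.3,-1,0,0,0,0.6,1],[0.3,-1,0,0,0,0.6,1],[0.3,-1,0,0,0,0.6,1],[0.3,-1,0,0,0,0.6,1],[0.3,-1,0,0,0,0.6,1],[0.3,-1,0,0,0,0.6,1]]]'
python3 -m handwheel '[[[0.3,-1,0,0,0,0.6,1],[0.3,-0.9,0,0,0,0.4,1],[0,0,0,0,0,0.45,1],[0,0,0,0,0,0,1],[0,0,0,0,0,0,1]]]'
python3 - <<'E'
from h import *
r,T,W=wrist("w3");solids(r,W,.05,.12)
hsv=cv2.cvtColor(r["pixels"],cv2.COLOR_RGB2HSV)
m=((hsv[...,1]<70)&(hsv[...,2]<170)&(abs(W[...,2]-.0145)<.006)).astype(np.uint8)
n,l,st,_=cv2.connectedComponentsWithStats(m)
for i in range(1,n):
    if st[i,4]>300:print("pad",st[i].tolist(),rect(ray(r,np.argwhere(l==i)[:,::-1],.013,T)),np.median(W[l==i][:,2]))
E
```

```text
time: 4.2
tool_pos: [0.557, 0.2508, 0.1163]
ee_rot: [1.259, 2.877, 0.001]
wrist_force: [0.2, -0.2, -0.3]
gripper_width: 0.351
grip_force: 25.0
time: 5.2
tool_pos: [0.632, 0.0006, 0.1161]
ee_rot: [0.353, 3.121, 0.0]
wrist_force: [0.6, -1.0, 0.5]
gripper_width: 0.352
grip_force: 25.0
time: 5.7
tool_pos: [0.6465, -0.0456, 0.1156]
ee_rot: [0.132, 3.139, 0.0]
wrist_force: [-0.3, -0.7, 0.2]
gripper_width: 0.353
grip_force: 25.0
t 5.7 tcp mm [646.5 -45.6 115.6] closing deg 85.2 z axis [ 0.  0. -1.] F [-0.3 -0.7  0.2] grip 24.99985545873642 open 30.72330153268467
px [262, 166, 112, 114, 8835] rect [627.8 -45.2  54.1  48.7  -4.9] z [0.1008 0.1058 0.1169]
px [287, 312, 64, 33, 2024] rect [678.2 -49.5  31.4  26.2  87.2] z [0.1036 0.1059 0.1153]
pad [387, 141, 91, 127, 8703] [653.6  34.8  96.   58.2  -4.7] 0.013489971779745091
pad [493, 141, 101, 127, 9897] [660.4 114.4  96.1  58.8  -4.7] 0.013561844515622673
pad [163, 142, 92, 126, 8767] [ 640.5 -124.3   95.4   58.2   -4.8] 0.013382080251758632
pad [279, 142, 84, 97, 2707] [635.3 -43.6  71.4  58.   -4.9] 0.01346200205541434
```

View pics/w3.png

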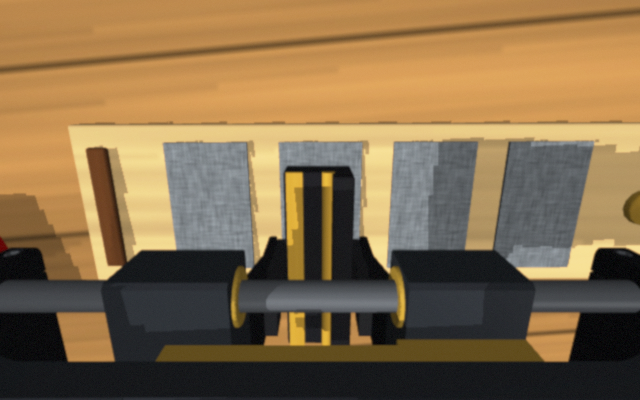

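The wrist view shows the held sample B, with its visible end near (318,168), over pad 2 and aligned with it. Pads 1, 3 and 4 are in clear view. Next I'll measure the held piece's end against the pad.

```bash
cat >> h.py <<'E'
def held(name,ang=-4.75,c=(0,0)):
    "free end and sides of the held piece, in axes along/across the pads, relative to the TCP (mm)"
    d=np.load(name+".npz");W=cloud(d,d["T"])
    m=W[150:235,240:400].reshape(-1,3);m=m[(m[:,2]>.07)]
    a=np.radians(ang);A=np.array([[np.cos(a),np.sin(a)],[-np.sin(a),np.cos(a)]])
    p=(m[:,:2]*1000-np.array(c))@A.T
    end=p[:,0].min();e=p[p[:,0]<end+25]
    print("end",np.percentile(p[:,0],[0,.5]).round(1),"centre along",(end+45).round(1),"sides",np.percentile(e[:,1],[1,99]).round(1),"mid",e[:,1].min()/2+e[:,1].max()/2, "z",np.percentile(m[:,2],[1,50,99]).round(4))
E
python3 -c "
from h import *
held('w3',c=(646.5,-45.6))"
```

```text
end [-45.7 -45.6] centre along -0.7 sides [-16.3  13.8] mid -1.242427882525571 z [0.0922 0.1056 0.1156]
```

```bash
python3 -m handwheel '[[[0.02,0.04,-0.9,0,0,0,1],[0,0,-0.9,0,0,0,1],[0,0,-0.6,0,0,0,1],[0,0,-0.4,0,0,0,1],[0,0,-0.15,0,0,0,1],[0,0,0,0,0,0,1],[0,0,0,0,0,0,1]]]'
```

```text
time: 6.45
tool_pos: [0.6478, -0.0449, 0.0422]
ee_rot: [0.13, 3.137, -0.0]
wrist_force: [0.1, -1.1, -0.8]
gripper_width: 0.357
grip_force: 25.0
```

```bash
python3 -m handwheel '[[[0,0,-0.05,0,0,0,1],[0,0,0,0,0,0,1],[0,0,0,0,0,0,0.5],[0,0,0,0,0,0,0.5],[0,0,0,0,0,0,0.5],[0,0,0,0,0,0,0.5],[0,0,0.5,0,0,0,0.5],[0,0,1,0,0,0,0.5],[-0.6,0.2,1,0,0,0,0],[-1,0.6,1,0,0,0,0]]]'
python3 -m handwheel '[[[-1,0.6,0.6,0,0,-0.5,0],[-1,0.6,0,0,0,-0.8,0],[-1,0.6,0,0,0,-0.8,0],[-1,0.6,0,0,0,-0.8,0],[-0.7,0.6,0,0,0,-0.8,0],[-0.6,0.6,0,0,0,-0.8,0],[0,0,0,0,0,-0.5,0],[0,0,0,0,0,-0.5,0],[0,0,0,0,0,0,0],[0,0,0,0,0,0,0]]]'
python3 - <<'E'
from h import *
r,T,W=wrist("w4");solids(r,W)
from bench import read_camera
for n in("scene","side"):
    q=read_camera(n);cv2.imwrite(f"pics/{n}1.png",q["pixels"][:,:,::-1]);np.savez(f"{n}1.npz",**q)
    C=cloud(q);
    m=(C[...,0]>.58)&(C[...,0]<.72)&(abs(C[...,1]+.047)<.04)&(C[...,2]>.021)&(C[...,2]<.06)
    print(n,rect(C[m]),m.sum())
E
```

```text
time: 7.45
tool_pos: [0.608, -0.0258, 0.1297]
ee_rot: [0.132, 3.136, -0.001]
wrist_force: [-0.7, 0.1, 1.0]
gripper_width: 0.607
grip_force: 0.0
time: 8.45
tool_pos: [0.4749, 0.0651, 0.1433]
ee_rot: [0.975, 2.985, 0.0]
wrist_force: [0.3, -0.2, -0.4]
gripper_width: 0.998
grip_force: 0.0
t 8.45 tcp mm [474.9  65.1 143.3] closing deg 53.8 z axis [ 0.001 -0.    -1.   ] F [ 0.3 -0.2 -0.4] grip 0.0 open 86.86375851642417
px [394, 0, 95, 31, 2086] rect [416.4 205.3  60.2  23.3  53.8] z [0.0096 0.0214 0.0334]
px [299, 63, 61, 128, 7212] rect [435.3 102.2  90.2  42.1 -36.9] z [0.0177 0.0204 0.0315]
px [159, 180, 67, 63, 3064] rect [423.8 -13.7  36.3  36.2 -34.7] z [0.015  0.0518 0.0535]
px [496, 218, 75, 32, 1322] rect [610.3 192.5  62.3  27.9  53.9] z [0.0084 0.0104 0.0119]
px [144, 249, 38, 31, 880] rect [444.5 -78.5  27.3  20.   72. ] z [0.0089 0.0262 0.0352]
px [458, 251, 35, 29, 633] rect [611.1 138.1  32.9  20.8  85.5] z [0.0083 0.0105 0.0142]
px [315, 312, 131, 33, 2953] rect [609.6  37.4 120.6  37.9  53.9] z [0.0093 0.0121 0.0145]
scene [647.  -47.6  99.   30.9  -4.7] 398
side [646.7 -46.6  89.   35.3  -4.5] 369
```

```bash
python3 -m handwheel '[[[-0.8,0.75,0,0,0,-0.12,0],[-0.78,0.73,-0.4,0,0,0,0],[0,0,-1,0,0,0,0],[0,0,-1,0,0,0,0],[0,0,-1,0,0,0,0],[0,0,-0.8,0,0,0,0],[0,0,-0.4,0,0,0,0],[0,0,0,0,0,0,0],[0,0,0,0,0,0,0]]]'
```

```text
time: 9.5
tool_pos: [0.4356, 0.1021, 0.0281]
ee_rot: [0.995, 2.979, 0.0]
wrist_force: [0.5, -0.0, 0.2]
gripper_width: 1.002
grip_force: 0.0
```

```bash
python3 -m handwheel '[[[0,0,0,0,0,0,1],[0,0,0,0,0,0,1],[0,0,0,0,0,0,1],[0,0,0,0,0,0,1],[0,0,0,0,0,0,1],[0,0,0,0,0,0,1],[0,0,0,0,0,0,1],[0,0,0.5,0,0,0,1],[0,0,1,0,0,0,1],[0,0,1,0,0,0,1]]]' 30
python3 -m handwheel '[[[0.5,-0.15,1,0,0,0.4,1],[1,-0.3,0.1,0,0,0.7,1],[1,-0.3,0,0,0,0.7,1],[1,-0.3,0,0,0,0.7,1],[1,-0.3,0,0,0,0.7,1],[1,-0.3,0,0,0,0.7,1],[1,-0.3,0,0,0,0.7,1],[1,-0.3,0,0,0,0.7,1],[1,-0.3,0,0,0,0.32,1],[0.25,-0.13,0,0,0,0,1]]]'
python3 -m handwheel '[[[0,0,0,0,0,0,1],[0,0,0,0,0,0,1]]]'
python3 -c "
from h import *
s=wrist('w5');held('w5',c=(653.5,35))"
```

```text
time: 10.5
tool_pos: [0.4344, 0.1021, 0.0909]
ee_rot: [-0.995, -2.978, 0.001]
wrist_force: [0.5, 0.9, -1.3]
gripper_width: 0.479
grip_force: 30.0
time: 11.5
tool_pos: [0.6558, 0.0343, 0.1185]
ee_rot: [0.13, 3.137, -0.0]
wrist_force: [0.3, -0.9, -0.4]
gripper_width: 0.48
grip_force: 30.0
time: 11.7
tool_pos: [0.6527, 0.0355, 0.1174]
ee_rot: [-0.131, -3.137, -0.0]
wrist_force: [0.3, 0.2, -0.3]
gripper_width: 0.48
grip_force: 30.0
t 11.7 tcp mm [652.7  35.5 117.4] closing deg 85.2 z axis [-0.002  0.    -1.   ] F [ 0.3  0.2 -0.3] grip 29.99989628791809 open 41.766999304264324
end [-46.5 -46.3] centre along -1.5 sides [-21.1  19.7] mid -0.7393479808853556 z [0.0933 0.1097 0.1213]
```

```bash
python3 -m handwheel '[[[0.05,-0.01,-0.9,0,0,0,1],[0,0,-0.9,0,0,0,1],[0,0,-0.6,0,0,0,1],[0,0,-0.4,0,0,0,1],[0,0,-0.2,0,0,0,1],[0,0,0,0,0,0,1],[0,0,0,0,0,0,1]]]'
```

```text
time: 12.45
tool_pos: [0.6557, 0.0349, 0.0434]
ee_rot: [0.13, 3.138, -0.0]
wrist_force: [0.8, -0.4, -0.5]
gripper_width: 0.477
grip_force: 30.0
```

```bash
python3 -m handwheel '[[[0,0,-0.07,0,0,0,1],[0,0,0,0,0,0,1],[0,0,0,0,0,0,0.38],[0,0,0,0,0,0,0.38],[0,0,0,0,0,0,0.38],[0,0,0,0,0,0,0.38],[0,0,0.5,0,0,0,0.38],[0,0,1,0,0,0,0.38],[-0.5,-0.5,1,0,0,-0.4,0],[-0.6,-0.6,1,0,0,-1,0]]]'
python3 -m handwheel '[[[-0.6,-0.6,0.6,0,0,-1,0],[-0.6,-0.6,0,0,0,-1,0],[-0.6,-0.6,0,0,0,-1,0],[-0.6,-0.6,0,0,0,-1,0],[-0.6,-0.6,0,0,0,-1,0],[-0.6,-0.6,0,0,0,-1,0],[-0.6,-0.6,0,0,0,-1,0],[-0.6,-0.6,0,0,0,-1,0],[-0.6,-0.6,0,0,0,-1,0],[-0.6,-0.6,0,0,0,-1,0]]]'
python3 -m handwheel '[[[-0.6,-0.6,0,0,0,-1,0],[-0.6,-0.3,0,0,0,-1,0],[-0.5,-0.2,0,0,0,-1,0],[-0.2,0,0,0,0,-1,0],[0,0,0,0,0,-1,0],[0,0,0,0,0,-1,0],[0,0,0,0,0,-0.87,0],[0,0,0,0,0,0,0],[0,0,0,0,0,0,0]]]'
python3 - <<'E'
from h import *
r,T,W=wrist("w6");solids(r,W)
from bench import read_camera
for n in("scene","side"):
    q=read_camera(n);np.savez(f"{n}2.npz",**q);C=cloud(q)
    for y in (-.047,.033):
        m=(C[...,0]>.58)&(C[...,0]<.72)&(abs(C[...,1]-y)<.04)&(C[...,2]>.021)&(C[...,2]<.06);print(n,rect(C[m]),m.sum())
E
```

```text
time: 13.45
tool_pos: [0.6277, 0.0076, 0.1302]
ee_rot: [0.351, 3.121, 0.0]
wrist_force: [-0.3, -0.3, 0.1]
gripper_width: 0.727
grip_force: 0.0
time: 14.45
tool_pos: [0.4772, -0.1433, 0.1444]
ee_rot: [1.808, 2.568, 0.0]
wrist_force: [0.6, 0.6, 0.1]
gripper_width: 1.001
grip_force: 0.0
time: 15.35
tool_pos: [0.4302, -0.1702, 0.144]
ee_rot: [2.561, 1.817, 0.001]
wrist_force: [-0.0, -0.6, -0.6]
gripper_width: 1.0
grip_force: 0.0
t 15.35 tcp mm [ 430.2 -170.2  144. ] closing deg -19.3 z axis [ 0.001 -0.001 -1.   ] F [-0.  -0.6 -0.6] grip 0.0 open 87.02291283052632
px [201, 0, 61, 26, 1125] rect [423.2 -28.2  34.1  10.8  -4.7] z [0.011  0.0371 0.0534]
px [478, 0, 162, 187, 25908] rect [ 632.9 -148.3  141.1  110.2   85.3] z [0.0094 0.0121 0.0168]
px [278, 55, 77, 131, 9330] rect [ 450.7 -114.6   90.2   53.    71.6] z [0.0201 0.0228 0.0355]
px [614, 231, 26, 22, 304] rect [ 665.2 -293.4   23.6    2.9   13.5] z [0.0079 0.0139 0.026 ]
px [204, 312, 52, 28, 803] rect [ 317.9 -251.8   53.6   19.    14.8] z [0.0144 0.0191 0.0209]
scene [648.8 -47.7  92.2  31.   -4.6] 393
scene [656.3  31.9  96.   42.3  -4.6] 567
side [646.5 -45.8  89.5  35.6  -3.9] 369
side [654.5  33.1  90.2  47.1  -3.1] 425
```

```bash
python3 -m handwheel '[[[0.3,0.8,0,0,0,0.16,0],[0.3,0.8,0,0,0,0,0],[0.22,0.62,-0.4,0,0,0,0],[0,0,-1,0,0,0,0],[0,0,-1,0,0,0,0],[0,0,-1,0,0,0,0],[0,0,-0.8,0,0,0,0],[0,0,-0.4,0,0,0,0],[0,0,0,0,0,0,0],[0,0,0,0,0,0,0]]]'
```

```text
time: 16.5
tool_pos: [0.451, -0.1148, 0.0289]
ee_rot: [2.549, 1.835, 0.001]
wrist_force: [-0.7, -1.0, 0.7]
gripper_width: 1.0
grip_force: 0.0
```

```bash
python3 -m handwheel '[[[0,0,0,0,0,0,1],[0,0,0,0,0,0,1],[0,0,0,0,0,0,1],[0,0,0,0,0,0,1],[0,0,0,0,0,0,1],[0,0,0,0,0,0,1],[0,0,0,0,0,0,1],[0,0,0.5,0,0,0,1],[0,0,1,0,0,0,1],[0,0,1,0,0,0,1]]]' 40
python3 -m handwheel '[[[0.5,0.4,1,0,0,-0.8,1],[1,1,0.1,0,0,-1,1],[1,1,0,0,0,-1,1],[1,1,0,0,0,-1,1],[1,1,0,0,0,-1,1],[1,1,0,0,0,-1,1],[1,1,0,0,0,-1,1],[0.8,1,0,0,0,-1,1],[0.7,1,0,0,0,-1,1],[0.36,0.79,0,0,0,-1,1]]]'
python3 -m handwheel '[[[0,0,0,0,0,-1,1],[0,0,0,0,0,-1,1],[0,0,0,0,0,-1,1],[0,0,0,0,0,-0.52,1],[0,0,0,0,0,0,1],[0,0,0,0,0,0,1]]]'
python3 -c "
from h import *
s=wrist('w7');held('w7',c=(660.4,114.4))"
```

```text
time: 17.5
tool_pos: [0.4499, -0.1143, 0.0915]
ee_rot: [-2.549, -1.834, 0.001]
wrist_force: [0.5, 0.0, -0.8]
gripper_width: 0.606
grip_force: 40.0
time: 18.5
tool_pos: [0.6606, 0.1167, 0.1189]
ee_rot: [-3.114, -0.414, -0.001]
wrist_force: [0.5, -0.4, -0.1]
gripper_width: 0.605
grip_force: 40.0
time: 19.1
tool_pos: [0.6594, 0.1152, 0.1186]
ee_rot: [-3.139, 0.13, 0.0]
wrist_force: [-1.1, -0.1, -1.7]
gripper_width: 0.605
grip_force: 40.0
t 19.1 tcp mm [659.4 115.2 118.6] closing deg -94.7 z axis [-0.  0. -1.] F [-1.1 -0.1 -1.7] grip 39.999794606119394 open 52.598488115170845
end [16.7 17.4] centre along 61.7 sides [-26.   25.5] mid -0.20661619563983358 z [0.0945 0.1124 0.1255]
```

View pics/w7.png

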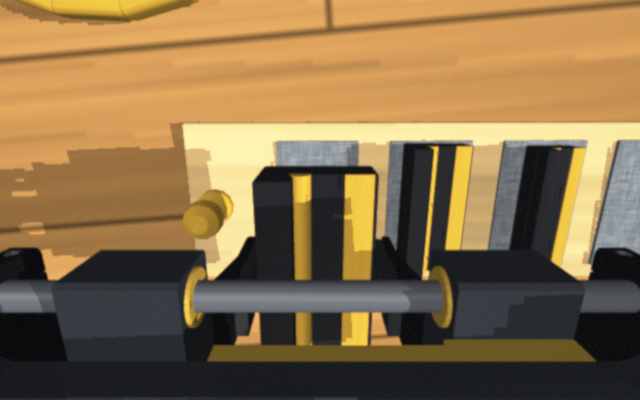

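The wrist view, now from the +x side, shows D held over pad 4, with its end at (315,170) and the knob clear at (208,213). C and B lie centred on their pads.

```bash
python3 -m handwheel '[[[0.02,-0.04,-0.9,0,0,0,1],[0,0,-0.9,0,0,0,1],[0,0,-0.6,0,0,0,1],[0,0,-0.4,0,0,0,1],[0,0,-0.22,0,0,0,1],[0,0,0,0,0,0,1],[0,0,0,0,0,0,1]]]'
```

```text
time: 19.85
tool_pos: [0.6608, 0.1142, 0.0437]
ee_rot: [-3.139, 0.132, -0.002]
wrist_force: [-1.1, -0.7, -1.5]
gripper_width: 0.606
grip_force: 40.0
```

```bash
python3 -m handwheel '[[[0,0,-0.06,0,0,0,1],[0,0,0,0,0,0,1],[0,0,0,0,0,0,0.26],[0,0,0,0,0,0,0.26],[0,0,0,0,0,0,0.26],[0,0,0,0,0,0,0.26],[0,0,0.5,0,0,0,0.26],[0,0,1,0,0,0,0.26],[0,0,1,0,0,0,0.26],[-0.2,-0.5,1,0,0,-0.4,0]]]'
python3 -m handwheel '[[[-0.4,-1,0.6,0,0,-0.4,0],[-0.4,-1,0,0,0,-0.4,0],[-0.4,-1,0,0,0,-0.4,0],[-0.4,-1,0,0,0,-0.4,0],[-0.4,-1,0,0,0,-0.4,0],[-0.4,-1,0,0,0,-0.4,0],[-0.4,-1,0,0,0,-0.4,0],[-0.4,-1,0,0,0,-0.4,0],[-0.4,-1,0,0,0,-0.4,0],[-0.4,-1,0,0,0,-0.4,0]]]'
python3 -m handwheel '[[[-0.5,-1,0,0,0,-0.4,0],[-0.5,-1,0,0,0,-0.4,0],[-0.5,-1,0,0,0,-0.4,0],[-0.5,-1,0,0,0,-0.4,0],[-0.5,-1,0,0,0,-0.4,0],[-0.5,-1,0,0,0,-0.4,0],[0,-0.2,0,0,0,-0.6,0],[0,0,0,0,0,0,0],[0,0,0,0,0,0,0]]]'
python3 - <<'E'
from h import *
r,T,W=wrist("w8");solids(r,W)
from bench import read_camera
for n in("scene","side"):
    q=read_camera(n);np.savez(f"{n}3.npz",**q);C=cloud(q)
    for y in (-.047,.033,.113):
        m=(C[...,0]>.58)&(C[...,0]<.72)&(abs(C[...,1]-y)<.04)&(C[...,2]>.021)&(C[...,2]<.06);print(n,rect(C[m]),m.sum())
E
```

```text
time: 20.85
tool_pos: [0.6555, 0.1028, 0.1309]
ee_rot: [-3.135, 0.194, -0.002]
wrist_force: [0.5, -0.3, -1.1]
gripper_width: 0.772
grip_force: 0.0
time: 21.85
tool_pos: [0.5549, -0.1494, 0.145]
ee_rot: [3.034, -0.816, 0.002]
wrist_force: [0.0, -0.2, 0.4]
gripper_width: 0.999
grip_force: 0.0
time: 22.75
tool_pos: [0.4803, -0.3033, 0.1445]
ee_rot: [-2.879, 1.256, -0.001]
wrist_force: [0.8, 0.6, -0.2]
gripper_width: 0.997
grip_force: 0.0
t 22.75 tcp mm [ 480.3 -303.3  144.5] closing deg -137.1 z axis [ 0.001 -0.    -1.   ] F [ 0.8  0.6 -0.2] grip 0.0 open 86.77092442593289
px [41, 0, 169, 71, 6526] rect [ 653.6 -304.9  101.9   45.3   44.6] z [0.0156 0.0262 0.0358]
px [306, 72, 28, 123, 3205] rect [ 513.5 -341.3   89.9   19.9  -47.7] z [0.0129 0.0152 0.0235]
px [519, 73, 121, 177, 9087] rect [ 337.3 -464.1  129.6   86.   -28.5] z [0.0124 0.0245 0.0274]
px [0, 87, 160, 164, 17349] rect [ 639.1 -152.4  137.1  119.9   85.2] z [0.0095 0.0113 0.0172]
px [350, 316, 69, 29, 1047] rect [ 345.  -246.5   67.3   18.1   16.8] z [0.0091 0.0166 0.0203]
scene [647.6 -47.6  94.   31.2  -4.7] 394
scene [656.9  31.9  96.8  42.1  -4.7] 573
scene [662.6 110.9  95.4  53.2  -4.3] 764
side [649.6 -46.6  82.8  35.4  -6.2] 328
side [654.4  32.4  89.7  46.4  -4.5] 415
side [660.6 111.6  90.3  57.4  -4.1] 468
```

```bash
python3 -m handwheel '[[[0.7,-0.8,0,0,0,-0.1,0],[0.63,-0.72,-0.4,0,0,0,0],[0,0,-1,0,0,0,0],[0,0,-1,0,0,0,0],[0,0,-1,0,0,0,0],[0,0,-0.8,0,0,0,0],[0,0,-0.5,0,0,0,0],[0,0,0,0,0,0,0],[0,0,0,0,0,0,0]]]'
```

```text
time: 23.8
tool_pos: [0.5138, -0.3413, 0.0269]
ee_rot: [2.873, -1.272, 0.001]
wrist_force: [0.1, -0.2, 0.2]
gripper_width: 0.999
grip_force: 0.0
```

```bash
python3 -m handwheel '[[[0,0,0,0,0,0,1],[0,0,0,0,0,0,1],[0,0,0,0,0,0,1],[0,0,0,0,0,0,1],[0,0,0,0,0,0,1],[0,0,0,0,0,0,1],[0,0,0,0,0,0,1],[0,0,0,0,0,0,1],[0,0,0,0,0,0,1],[0,0,0,0,0,0,1]]]' 20
python3 -m handwheel '[[[0,0,0.5,0,0,0,1],[0,0,1,0,0,0,1],[0,0,1,0,0,0,1],[0.2,0.3,1,0,0,0.5,1],[0.6,1,0.1,0,0,0.8,1],[0.6,1,0,0,0,0.8,1],[0.6,1,0,0,0,0.8,1],[0.6,1,0,0,0,0.8,1],[0.6,1,0,0,0,0.8,1],[0.6,1,0,0,0,0.8,1]]]'
python3 -m handwheel '[[[0.6,1,0,0,0,0.8,1],[0.6,1,0,0,0,0.8,1],[0.08,0.34,0,0,0,0.6,1],[0,0,0,0,0,0,1],[0,0,0,0,0,0,1]]]'
python3 -c "
from h import *
s=wrist('w9')"
```

```text
time: 24.8
tool_pos: [0.5133, -0.3413, 0.0263]
ee_rot: [-2.872, 1.273, 0.0]
wrist_force: [-0.2, -0.5, -0.1]
gripper_width: 0.224
grip_force: 20.0
time: 25.8
tool_pos: [0.6091, -0.1828, 0.1175]
ee_rot: [3.106, -0.471, 0.002]
wrist_force: [-0.5, -0.3, -1.0]
gripper_width: 0.231
grip_force: 20.0
time: 26.3
tool_pos: [0.6403, -0.1255, 0.1169]
ee_rot: [3.138, -0.134, 0.0]
wrist_force: [-0.1, 0.1, -1.3]
gripper_width: 0.228
grip_force: 20.0
t 26.3 tcp mm [ 640.3 -125.5  116.9] closing deg -94.9 z axis [ 0. -0. -1.] F [-0.1  0.1 -1.3] grip 19.999452531337738 open 19.851880312154368
```

```bash
python3 -m handwheel '[[[0,0,-0.9,0,0,0,1],[0,0,-0.9,0,0,0,1],[0,0,-0.6,0,0,0,1],[0,0,-0.4,0,0,0,1],[0,0,-0.23,0,0,0,1],[0,0,0,0,0,0,1],[0,0,0,0,0,0,1]]]'
```

```text
time: 27.05
tool_pos: [0.6409, -0.1256, 0.0414]
ee_rot: [3.138, -0.133, 0.002]
wrist_force: [-0.2, 0.1, -0.1]
gripper_width: 0.227
grip_force: 20.0
```

Next I'll release A, rise and back off toward −y, then check everything.

```bash
python3 -m handwheel '[[[0,0,-0.06,0,0,0,1],[0,0,0,0,0,0,1],[0,0,0,0,0,0,0.6],[0,0,0,0,0,0,0.6],[0,0,0,0,0,0,0.6],[0,0,0,0,0,0,0.6],[0,0,0.5,0,0,0,0.6],[0,0,1,0,0,0,0.6],[0,0,1,0,0,0,0.6],[0,0,1,0,0,0,0.6]]]'
python3 -m handwheel '[[[0.4,0.7,1,0,0,0,0.6],[0.4,0.7,1,0,0,0,0.6],[0.4,0.7,1,0,0,0,0.6],[0.4,0.7,1,0,0,0,0.6],[0.4,0.7,0.5,0,0,0,0.6],[0.4,0.7,0,0,0,0,0.6],[0,0,0,0,0,0,0.6],[0,0,0,0,0,0,0.6]]]'
python3 - <<'E'
from h import *
r,T,W=wrist("w10");solids(r,W,.022,.06)
hsv=cv2.cvtColor(r["pixels"],cv2.COLOR_RGB2HSV)
m=((hsv[...,1]<70)&(hsv[...,2]<170)&(abs(W[...,2]-.0145)<.006)).astype(np.uint8)
print("felt+samples extents:")
from bench import read_camera
q=read_camera("scene");cv2.imwrite("pics/scene4.png",cv2.resize(q["pixels"][130:280,180:500,::-1],(800,375)))
E
```

```text
time: 28.05
tool_pos: [0.6404, -0.1253, 0.1285]
ee_rot: [3.139, -0.132, 0.001]
wrist_force: [1.1, 0.4, 0.4]
gripper_width: 0.4
grip_force: 0.0
time: 28.85
tool_pos: [0.6997, -0.0199, 0.2376]
ee_rot: [3.139, -0.131, -0.004]
wrist_force: [-0.4, -0.0, 0.7]
gripper_width: 0.4
grip_force: 0.0
t 28.85 tcp mm [699.7 -19.9 237.6] closing deg -94.8 z axis [-0.002 -0.    -1.   ] F [-0.4 -0.   0.7] grip 0.0 open 34.79749320556814
px [349, 0, 15, 26, 346] rect [847.4 -68.9  19.6  13.4   2.2] z [0.0242 0.0302 0.0319]
px [354, 18, 286, 51, 3951] rect [ 810.9 -194.6  261.5   13.   -87.7] z [0.0284 0.0302 0.0319]
px [575, 141, 34, 88, 2012] rect [ 665.5 -300.8   91.3   21.2   11.5] z [0.024  0.0336 0.0355]
px [157, 179, 67, 71, 4211] rect [667.5 112.6  79.4  53.3  -5.1] z [0.0292 0.0356 0.0484]
px [245, 178, 46, 84, 2967] rect [655.8  34.2  90.5  42.1  -4.8] z [0.0301 0.0333 0.0445]
px [330, 180, 31, 85, 2250] rect [648.  -45.6  90.2  31.1  -4.8] z [0.028  0.0307 0.0405]
px [409, 180, 25, 70, 1365] rect [ 647.1 -125.8   77.4   20.4   -5.3] z [0.025  0.0279 0.0362]
px [102, 215, 29, 25, 585] rect [667.6 188.1  23.7  23.5  88.5] z [0.0276 0.0488 0.0532]
felt+samples extents:
```

View pics/w10.png

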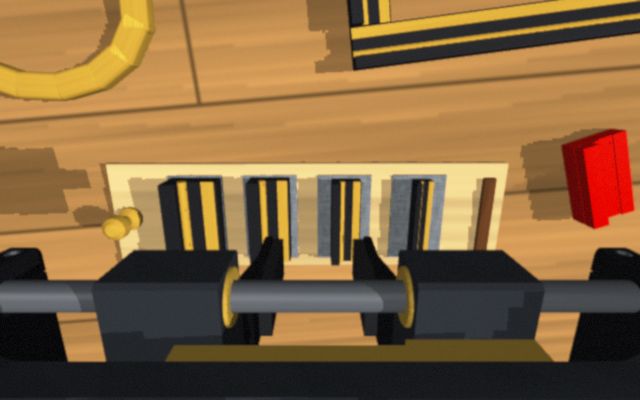

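View pics/scene4.png

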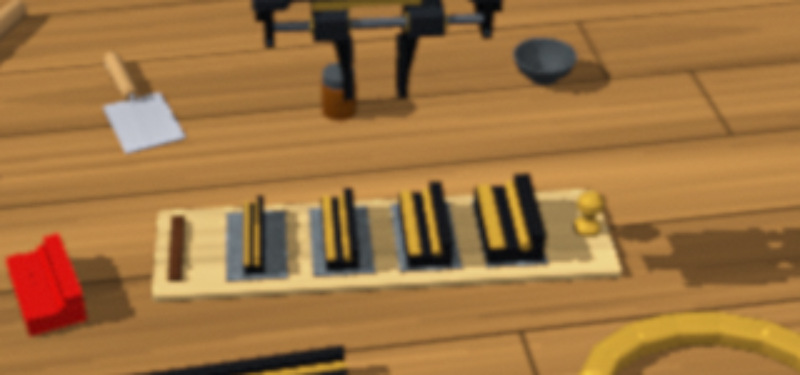

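The two views show all four samples flat and centred on their pads to within about 2 mm. D is next to the knob, then C, B and A, at wrist pixels (195,215), (268,215), (346,215) and (420,215). The jar is still standing, and nothing is touching the robot.

```bash
python3 -c "
from bench import *
print(sign_off())"
```

```text
the job is handed in; nothing more can be done
None
```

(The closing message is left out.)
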